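# Clamp a squared-up pack of sheet coupons in a locking forceps

## Robot

A 6-joint arm with a two-finger parallel gripper is mounted at the origin on the work surface. World frame = base frame: x ahead of the robot, y to its left, z up, the work surface at z = 0. Lengths are in m, angles in degrees, forces in N, time in s.
With the tool pointing down it reaches from about 0.325 to 0.775 m from the base axis. Payload 5.5 kg.
Tool frame: the origin (TCP) lies at the centre of the arm's flange, where the gripper is bolted on; the fingertips stand 182 mm ahead of it and the grasp point (between the pads) lies 163 mm ahead of it; z points along the fingers, y is the line along which they close (so a half turn about z gives the same grasp; the last joint's range is limited). The gripper opens to 88 mm and grips with 3 to 60 N. Pads are 20 mm wide; open, the fingers measure 115 mm over their backs; the gripper's body (75 mm by 178 mm) begins 61 mm behind the grasp point.
Start: joints at [72.382, 5.22, 70.514, -0, 104.267, -3.249], TCP at [0.149, 0.581, 0.405] pointing down, gripper open.
Joint ranges: [-164.24, 164.24], [-49.07, 125.15], [9.68, 141.18], [-86.29, 266.29], [3.28, 154.24], [-151.56, 151.56]. Speed limits (degrees/s): [147.25, 147.25, 172.46, 180, 180, 180].

## Interface

Orientations are given as [roll, pitch, yaw] about the fixed x, y, z axes, in that order (R = Rz(yaw) Ry(pitch) Rx(roll)).
In Python, from station import r gives the robot as it stands. The module is installed in compiled form; this text tells all that it offers. Calls block until the motion is done:
- r.reach(position, orientation): joint-space move of the TCP to a pose.
- r.servo_line(position, rotation=None, speed=0.15): straight line of the TCP; rotation=None keeps the orientation; speed is the mean speed in m/s.
- r.move_joints(angles): joint-space move.
- r.let_go() and r.grab(squeeze=None): open the fingers fully, or close them until they stop; squeeze is the grip in N (None keeps the last).
- r.wait(seconds).
- r.inverse_kinematics(position, orientation): joint angles nearest the present ones, or None.
- r.sense(): the state.
- r.snapshot(name): name is "scene" or "top"; returns a dict with "frame" (400x640x3 uint8, red, green, blue), "fx", "fy", "cx", "cy" (pixels), "R" (3x3) and "t" (3): a world point X has camera coordinates R X + t. Camera axes: x right, y down, z forward; pixel columns grow to the right and rows downward; lengths in m; the calibration is good to about 2 mm. A picture is of the moment at which its call begins. There is no depth.
A pose or a line that the arm cannot do raises r.IKError and nothing moves.
- r.hand_in(): hands the job in; it is judged then, once.
The state is a dict: "clock": time; "joints": joint angles; "joint_vel": joint speeds; "joint_torque": joint torques, N m; "tcp_pos": TCP position; "orientation": TCP orientation; "contact_force": force on the tool from outside, world axes, zero at the start; "torque": the same for the moment, N m; "opening": finger opening in m; "gripper_force": force on a finger pad.
Only numpy, scipy, OpenCV 4.12 (cv2) and the standard library are available. Lean on these libraries where they do the work, as an engineer would, in place of code of your own. Each camera call takes 0.05 s, during which the arm holds its last target. There are 200 camera calls.

## Task

Load the coupon clamp: its forceps is locked shut, so press the loose handle down, sideways off the ratchet, until it springs wide open; then slide the four coupons standing in the channel in between the jaws and tap their ends until all four are flush against the end stop. Then swing the loose handle in until the ratchet catches and holds the pack clamped by itself, and let go, with the coupons still standing on edge in the channel and nothing else on the bench disturbed.

Things in the scene. Friction and masses are not known exactly. Their poses are not given: they have to be found in the camera images.
- clamp: Coupon clamp, fixed to the bench: black foot plate 280 x 60 x 6 carrying a steel locking forceps 206 long, lying flat with its scissor plane level at height 28, and an aluminium channel for the coupons. Origin: under the forceps' pivot at bench height; x along the jaws towards the coupons, y towards the fixed handle (away from the robot), z up. Foot plate x -78 to +202, y -30 to +30.
- stop_face (a point): Middle of the face of the dark T-shaped end stop between the jaw roots: 24 mm ahead of the clamp's origin in x, y +1, height 30; top at 46. Coupons pushed home reach from here to x 104. The channel runs along x from 18 to 198: floor at height 10, side walls with inner faces at y -8 and +9.4, tops at height 22. Jaws: x 30 to 76, heights 24 to 32; fixed jaw face at y -8.
- swing (a joint): Angle of the loose handle about the pivot (rad). When free, a leaf spring opens it to its stop at +0.17; at 0 the jaws are parallel, 16 mm apart; it starts locked shut at -0.15 to -0.22. Ratchet catches at about -0.05, -0.10, -0.15, -0.21: swung 0.02 past one, it falls back to it and stays. On the pack the shanks flex past 0: 10 to 12 N inward at the ring reach the first catch, 13 to 16 N the second.
- loose_ring (a point): Centre of the loose handle's finger ring, height 28, on the clamp's -y side (nearer the robot); its shank has a red band. Polished slippery rod 6.4 thick, 36 across outside. At swing 0 it is at (-109, -42) in the clamp's x, y; closing moves it to +y, 6 mm per tooth, pushed on its outer side. Pressed down 4 mm or more on top (3 to 5 N, at most 8 mm) the teeth part; let it swing out 37 to 44 mm before lifting, or it re-catches.
- fixed_ring (a point): Centre of the fixed handle's finger ring, height 28, same size, at (-115, +18.5) in the clamp's x, y. Shut, the two rings lie side by side, their centres about 37 to 47 mm apart. The ratchet bars cross between the shanks at x -88.
- jaw: The moving jaw, at the channel's +y side, turned by the loose handle (crossed like scissors). Its origin is the clamp's origin. Shut, it blocks the channel in front of the coupons.
- coupon1: One of four identical sheet-metal coupons standing on edge in the clamp's channel, 80 long (own x), 4 thick (own y), 40 high (own z), about 90 g, copper. Origin: centre of its lower edge. Their ends start staggered by up to 20 mm, 60 to 80 mm short of the stop; order across the channel varies.
- coupon2: One of four identical sheet-metal coupons standing on edge in the clamp's channel, 80 long (own x), 4 thick (own y), 40 high (own z), about 90 g, bright aluminium. Origin: centre of its lower edge. Their ends start staggered by up to 20 mm, 60 to 80 mm short of the stop; order across the channel varies.
- coupon3: One of four identical sheet-metal coupons standing on edge in the clamp's channel, 80 long (own x), 4 thick (own y), 40 high (own z), about 90 g, brass. Origin: centre of its lower edge. Their ends start staggered by up to 20 mm, 60 to 80 mm short of the stop; order across the channel varies.
- coupon4: One of four identical sheet-metal coupons standing on edge in the clamp's channel, 80 long (own x), 4 thick (own y), 40 high (own z), about 90 g, dark steel. Origin: centre of its lower edge. Their ends start staggered by up to 20 mm, 60 to 80 mm short of the stop; order across the channel varies.
- tape_roll: Bystander: roll of black tape, 100 across, 19 high, lying just beyond the clamp.
- tape_roll2: Bystander: smaller roll of black tape, 90 across, 19 high.
- blue_bin: Bystander: open blue plastic bin 150 x 100 x 55 with a few offcuts.
- flask: Bystander: black drinking flask, 66 across, 210 high.
- tea_tin: Bystander: green tin 75 x 75 x 105.
- black_box: Bystander: open black plastic box 140 x 120 x 75.
- mount1: Bystander: black resin specimen puck, 40 across, 22 high, beside the clamp.
- mount2: Bystander: dark red resin specimen puck, 40 across, 22 high, beside the clamp.
- screwdriver: Bystander: screwdriver 170 long lying beside the clamp.

How it is judged (in metres and radians):
On the way, in this order (a step that is already met when the one before it is completed fails the run):
1. the forceps is released and stands wide open (value of joint swing above 0.12 rad), for 0.2 s.
2. with the jaws open, all four coupons are between them, flush against the stop within 2.5 mm (x of coupon1 in the frame of clamp between 0.0615 and 0.0665 m and x of coupon2 in the frame of clamp between 0.0615 and 0.0665 m and x of coupon3 in the frame of clamp between 0.0615 and 0.0665 m and x of coupon4 in the frame of clamp between 0.0615 and 0.0665 m and z of each of coupon1, coupon2, coupon3, coupon4 in the frame of clamp below 0.0125 m and angle between each of coupon1, coupon2, coupon3, coupon4's own z axis and vertical below 0.1 rad and value of joint swing above 0.05 rad), for 0.2 s.
3. the handle is closed on the pack past the first catch (x of coupon1 in the frame of clamp between 0.0615 and 0.0665 m and x of coupon2 in the frame of clamp between 0.0615 and 0.0665 m and x of coupon3 in the frame of clamp between 0.0615 and 0.0665 m and x of coupon4 in the frame of clamp between 0.0615 and 0.0665 m and value of joint swing below -0.03 rad and contact force between jaw and anything else above 2.5 N), for 0.2 s.
At the end, for the whole second after the job is handed in: All four coupons stand on edge on the channel floor (within 2.5 mm, tilt under 0.1 rad), ends within 2.5 mm of the stop, at rest; the ratchet alone holds the handle in (swing under -0.03) and the moving jaw presses on the pack with over 2.5 N (all of step 3 and z of each of coupon1, coupon2, coupon3, coupon4 in the frame of clamp below 0.0125 m and angle between each of coupon1, coupon2, coupon3, coupon4's own z axis and vertical below 0.1 rad and linear speed of each of coupon1, coupon2, coupon3, coupon4 below 0.02 m/s); the robot touches nothing.
It fails at once if a coupon is knocked over or lifted out of the channel (angle between any of coupon1, coupon2, coupon3, coupon4's own z axis and vertical above 0.5 rad or z of any of coupon1, coupon2, coupon3, coupon4 in the frame of clamp above 0.025 m).
It fails at once if a bystander is moved more than 30 mm (distance of any of tape_roll, tape_roll2, blue_bin, flask, tea_tin, black_box, mount1, mount2, screwdriver from where it was at the start of the episode above 0.03 m).
It also fails if it takes over 58 s, if anything falls off the work surface, if the arm or the gripper's body presses on something with over 40 N, if the wrist force passes 120 N, or if a joint passes its speed limit or range.

## Working session

There is one attempt and no reset: what is moved stays moved. The work goes in short steps, each a Python script; the robot and the scene stay as the last script left them, time stands still between calls to the robot, and variables do not carry over. Pictures are saved under pics/ and viewed, at most 10 in all, crops included, and the job is handed in when it is done.

```bash
mkdir -p pics; python3 - <<'E'
from station import r
import cv2,json,numpy as np
for n in("scene","top"):
    s=r.snapshot(n); cv2.imwrite(f"pics/{n}0.png",s["frame"][:,:,::-1]); print(n,s["fx"],s["cx"],s["cy"],np.round(s["R"],3).tolist(),np.round(s["t"],3).tolist())
    np.savez(f"{n}0.npz",**s)
print(r.sense())
E
```

```text
scene 436.46547040552036 317.9444674244474 197.36521197862717 [[0.866, 0.501, 0.002], [0.299, -0.515, -0.803], [-0.401, 0.696, -0.596]] [-0.489, -0.115, 1.421]
top 460.7655336383097 320.54256746255663 192.46130617487344 [[-0.0, -1.0, 0.022], [-0.984, -0.004, -0.179], [0.179, -0.021, -0.984]] [-0.008, 0.558, 1.313]
{'clock': 0.1, 'joints': array([ 7.23828068e+01,  5.25973483e+00,  7.05745654e+01, -1.19968183e-03,
        1.04265814e+02, -3.24703280e+00]), 'joint_vel': array([ 0.04397002, -0.01786445, -0.29334413, -0.01595315, -0.09466856,
       -0.06108208]), 'joint_torque': array([ 2.82613393e-03, -4.47854626e+01, -4.07571101e+01,  7.00388965e-02,
        2.82753655e-02, -7.27055749e-05]), 'tcp_pos': array([0.14891758, 0.58128697, 0.40361393]), 'orientation': array([-1.79899981e+02, -4.50923171e-03,  1.65629541e+02]), 'contact_force': array([-0.05630337,  0.4804285 , -0.10530722]), 'torque': array([ 0.01584444, -0.01966024,  0.05779477]), 'gripper_force': 0.0, 'opening': 0.08812403183854006}
```

View pics/top0.png

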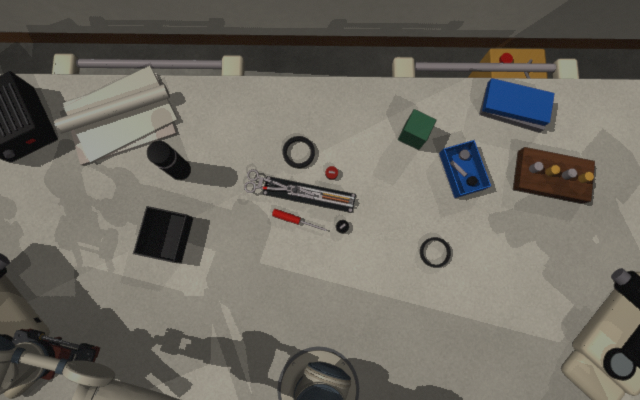

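View pics/scene0.png

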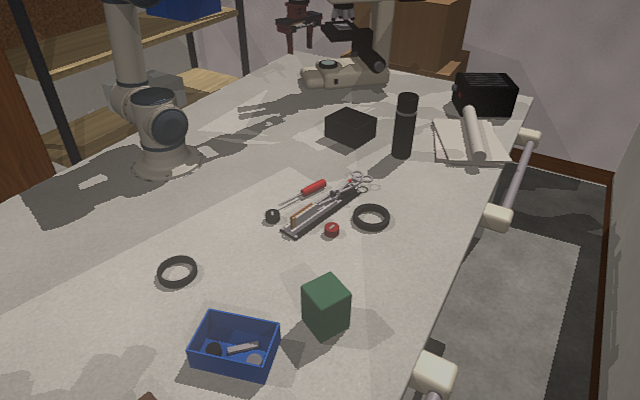

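The top view shows the clamp from the rings (~250,180) to the channel end (~357,203), with the screwdriver and black puck on the robot side and the red puck and tape roll beyond it. Next I'll take enlarged crops.

```bash
python3 - <<'E'
import cv2
a=cv2.imread("pics/top0.png")[155:235,235:365]; cv2.imwrite("pics/topc.png",cv2.resize(a,None,fx=6,fy=6,interpolation=cv2.INTER_CUBIC))
a=cv2.imread("pics/scene0.png")[165:245,260:390]; cv2.imwrite("pics/scenec.png",cv2.resize(a,None,fx=6,fy=6,interpolation=cv2.INTER_CUBIC))
E
```

```text
(no output)
```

View pics/topc.png

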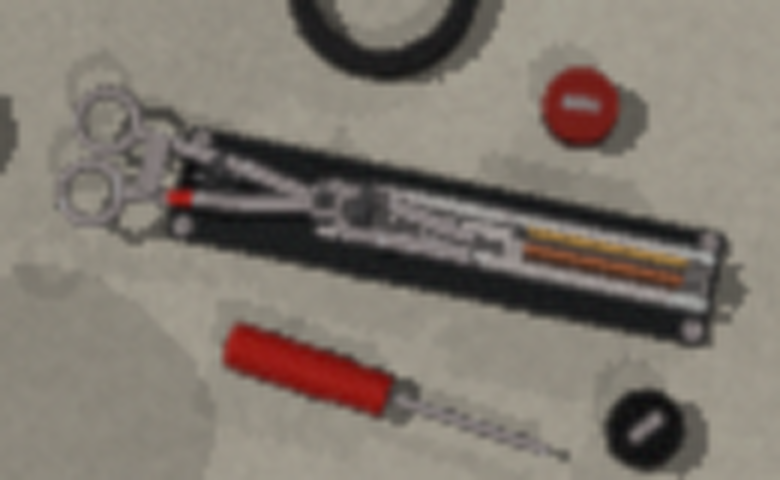

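View pics/scenec.png

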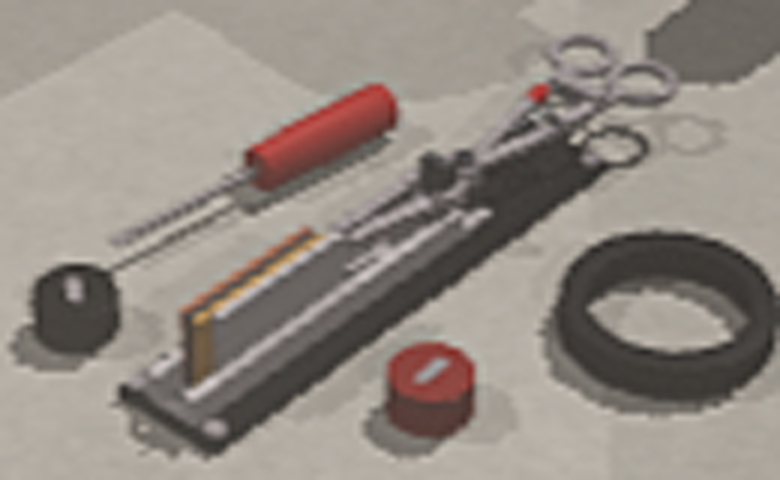

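The crops show the fixed ring at about (105,117) and the loose ring at (90,193) in the top crop. The foot plate corners are at (205,130), (722,233) and (710,343). The brass and copper coupon tops end at ~x 685, with the other two coupons darker alongside. I'll fit the clamp pose from these points.

```bash
cat >h.py <<'E'
import numpy as np,cv2
from scipy.optimize import least_squares
C={n:dict(np.load(f"{n}0.npz")) for n in("scene","top")}
off={"top":(235,155),"scene":(260,165)}
def full(n,p): return (np.array(p)+.5)/6-.5+off[n]
def proj(n,X):
    c=C[n]; q=c["R"]@X+c["t"]; return np.array([c["fx"]*q[0]/q[2]+c["cx"],c["fy"]*q[1]/q[2]+c["cy"]])
def cast(n,p,z):
    c=C[n]; d=c["R"].T@np.array([(p[0]-c["cx"])/c["fx"],(p[1]-c["cy"])/c["fy"],1]); o=-c["R"].T@c["t"]
    return o+d*(z-o[2])/d[2]
E
cat >fit.py <<'E'
from h import *
P=[("top",(105,117),(-115,18.5,28)),("top",(722,233),(202,30,6)),("top",(710,343),(202,-30,6)),("top",(205,130),(-78,30,6)),
("scene",(642,84),(-115,18.5,28)),("scene",(120,390),(202,-30,6)),("scene",(217,457),(202,30,6))]
def W(v,p):
    c,s=np.cos(v[2]),np.sin(v[2]); p=np.array(p)/1000; return np.array([v[0]+c*p[0]-s*p[1],v[1]+s*p[0]+c*p[1],p[2]])
f=lambda v:np.concatenate([proj(n,W(v,X))-full(n,p) for n,p,X in P])
s=least_squares(f,[.55,0,-1.7],loss="soft_l1"); print(s.x,np.degrees(s.x[2])); print(f(s.x).reshape(-1,2).round(2))
v=s.x; np.save("pose.npy",v); c,sn=np.cos(v[2]),np.sin(v[2]); Ri=np.array([[c,sn],[-sn,c]])
def inC(n,p,z): return (Ri@(cast(n,full(n,p),z)[:2]-v[:2])*1000).round(1)
print("loose",inC("top",(90,193),.028),inC("scene",(580,57),.028))
for p in[(527,232),(687,262),(525,250),(684,282),(715,263)]: print("coupon",p,inC("top",p,.050))
for p in[(125,312),(195,315),(210,320),(310,235),(185,312),(345,225)]: print("coupon sc",inC("scene",p,.050))
for p,z in[((580,105),.022),((645,430),.022),((230,345),.03),((385,395),.03),((565,457),.02)]: print("obst",inC("top",p,z))
print("tape",inC("top",(385,75),.019))
print(v, W(v,(104,0,30)),W(v,(-109,-42,28)))
E
python3 fit.py
```

```text
[ 0.57559859  0.08845439 -1.76662865] -101.22036583984905
[[ 0.59  0.64]
 [ 0.8  -0.61]
 [-0.76  0.1 ]
 [-2.57 -1.22]
 [-0.15  0.24]
 [-0.51  0.38]
 [-0.05 -0.56]]
loose [-115.9  -19.4] [-115.3  -19.6]
coupon (527, 232) [102.7   0.4]
coupon (687, 262) [182.9   1.3]
coupon (525, 250) [103.5  -8.6]
coupon (684, 282) [183.3  -8.8]
coupon (715, 263) [196.6   3.6]
coupon sc [197.3 -26.7]
coupon sc [179.   -2.9]
coupon sc [177.3   4.2]
coupon sc [105.   -3.6]
coupon sc [180.4  -7.5]
coupon sc [89.2  3.2]
obst [116.2  75.2]
obst [179.4 -81. ]
obst [-30.8 -80.9]
obst [ 49.5 -90.2]
obst [ 142.9 -101.8]
tape [15.8 71.5]
[ 0.57559859  0.08845439 -1.76662865] [ 0.55536196 -0.01355776  0.03      ] [0.55561093 0.20354346 0.028     ]
```

```bash
cat >mv.py <<'E'
import numpy as np
from station import r
V=np.load("pose.npy"); YAW=np.degrees(V[2])
def P(x,y,tip):  # clamp mm -> TCP pos
    c,s=np.cos(V[2]),np.sin(V[2]); return [V[0]+(c*x-s*y)/1e3,V[1]+(s*x+c*y)/1e3,tip/1e3+.182]
def F():  # contact force in the clamp frame
    f=r.sense()["contact_force"]; c,s=np.cos(V[2]),np.sin(V[2]); return np.round([c*f[0]+s*f[1],-s*f[0]+c*f[1],f[2]],1)
def tip():
    p=r.sense()["tcp_pos"]; c,s=np.cos(V[2]),np.sin(V[2]); d=(p[:2]-V[:2])*1e3
    return np.round([c*d[0]+s*d[1],-s*d[0]+c*d[1],(p[2]-.182)*1e3],1)
def line(x,y,z,sp=.15): r.servo_line(P(x,y,z),speed=sp)
E
python3 - <<'E'
from mv import *
for y in(YAW,YAW+180): print(y,r.inverse_kinematics(P(-113,-28,220),[180,0,y]))
y=min((YAW,YAW+180),key=lambda y:abs(r.inverse_kinematics(P(-113,-28,220),[180,0,y])[5]))
np.save("yaw.npy",y)
r.grab(5); r.reach(P(-113,-28,220),[180,0,y]); line(-113,-28,45)
r.wait(.2); print(tip(),F(),r.sense()["opening"],r.sense()["clock"])
import cv2
for n,b in(("top",(155,235,235,365)),("scene",(125,225,260,420))):
    s=r.snapshot(n)["frame"][b[0]:b[1],b[2]:b[3],::-1]; cv2.imwrite(f"pics/{n}1.png",cv2.resize(s,None,fx=4,fy=4,interpolation=cv2.INTER_CUBIC))
E
```

```text
-101.22036583984905 None
78.77963416015095 [ 1.65367734e+01  6.08607968e+00  6.98579402e+01 -2.54444375e-14
  1.04055980e+02  2.77571392e+01]Traceback (most recent call last):
  File "<stdin>", line 3, in <module>
  File "<stdin>", line 3, in <lambda>
TypeError: 'NoneType' object is not subscriptable
```

```bash
python3 - <<'E'
from mv import *
y=YAW+180
r.grab(5); r.reach(P(-113,-28,220),[180,0,y]); line(-113,-28,45)
r.wait(.2); print(tip(),F(),r.sense()["opening"],r.sense()["clock"])
import cv2
s=r.snapshot("scene")["frame"][125:245,260:420,::-1]; cv2.imwrite("pics/scene1.png",cv2.resize(s,None,fx=5,fy=5,interpolation=cv2.INTER_CUBIC))
E
```

```text
[-113.1  -27.8   46. ] [-0.2  0.4 -0.2] 0.00046591876175023527 4.9917
```

View pics/scene1.png

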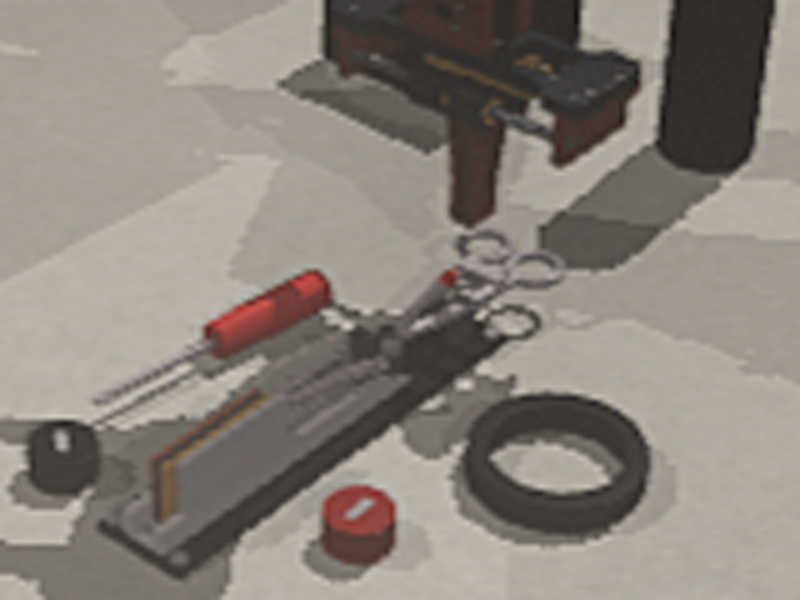

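The closed fingertips are at crop (472,222), just above the loose ring's outer side at (483,245). Now I'll press down and watch the force.

```bash
cat >snap.py <<'E'
import cv2
from station import r
def crop(name,cam,x0,y0,w,h,k):
    s=r.snapshot(cam)["frame"][y0:y0+h,x0:x0+w,::-1]; cv2.imwrite(f"pics/{name}.png",cv2.resize(s,None,fx=k,fy=k,interpolation=cv2.INTER_CUBIC))
E
python3 - <<'E'
from mv import *
from snap import crop
line(-113,-28,34,.05); f0=F()
c=None
for k in range(14):
    z=33-k; line(-113,-28,z,.02); f=F()-f0; print(tip(),f)
    if f[2]>1 and c is None: c=z+.5
    if c and z<=c-6: break
line(-111,-58,z,.12); r.wait(.3); print(tip(),F())
line(-111,-58,60,.15); print(F(),r.sense()["clock"])
crop("top2","top",235,155,130,80,6)
E
```

```text
[-113.   -28.    33.1] [ 1.4 -1.1 -0.7]
[-113.  -28.   32.] [ 0.8 -0.7 -0.9]
[-113.1  -28.    31.3] [ 0.5 -1.3  1.5]
[-113.   -27.9   30.2] [0.9 0.1 1.6]
[-113.   -28.1   28.6] [ 0.6 -0.4  0.1]
[-112.9  -28.1   27.4] [ 0.6 -0.7 -0.5]
[-113.   -28.    26.8] [ 0.8 -1.1 -0.9]
[-113.   -28.    25.9] [ 0.6 -0.9 -0.7]
[-113.   -28.    24.9] [ 1.  -1.3 -0.8]
[-111.1  -57.8   24.9] [-0.8 -1.1  3.5]
[-0.5 -0.6 -0. ] 8.7417
```

View pics/top2.png

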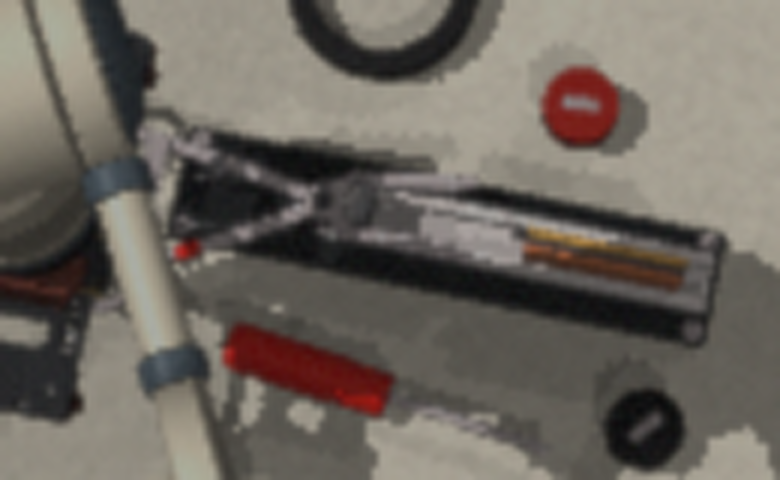

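The handle has sprung out: the red band moved from (180,198) to (187,250), and the jaw is spread at the +y side. I'll move to the channel end and check the swing from the band.

```bash
cat >swing.py <<'E'
from h import *
from mv import V
def band(img):
    h=cv2.cvtColor(img,cv2.COLOR_RGB2HSV); m=((h[...,0]<8)|(h[...,0]>172))&(h[...,1]>150)&(h[...,2]>90)
    m[:,:262]&=True; sub=np.zeros_like(m); sub[180:205,258:273]=m[180:205,258:273]
    ys,xs=np.nonzero(sub); p=cast("top",(xs.mean(),ys.mean()),.028)[:2]-V[:2]; c,s=np.cos(V[2]),np.sin(V[2])
    q=np.array([c*p[0]+s*p[1],-s*p[0]+c*p[1]])*1e3; return q.round(1),len(xs),np.arctan2(-q[1],-q[0])
E
python3 - <<'E'
from mv import *
from swing import band
import numpy as np,cv2
line(-111,-58,90); line(212,1,90,.2)
a=band(np.load("top0.npz")["frame"]); s=r.snapshot("top")["frame"]; b=band(s)
print(a,b,"swing change",b[2]-a[2],r.sense()["clock"])
s=s[155:235,235:365,::-1]; cv2.imwrite("pics/top3.png",cv2.resize(s,None,fx=6,fy=6,interpolation=cv2.INTER_CUBIC))
E
```

```text
(array([-71.6, -12.8]), 8, np.float64(0.17714963689905502)) (array([-61.2, -37.6]), 8, np.float64(0.5506529723293472)) swing change 0.3735033354302921 10.9833
```

View pics/top3.png

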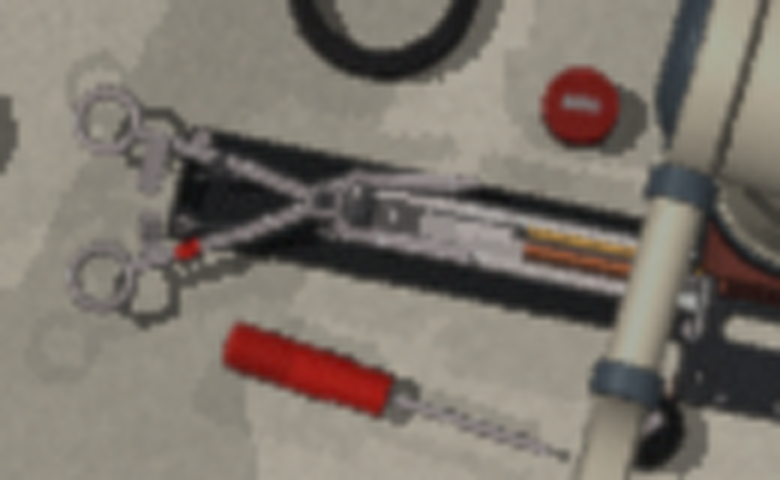

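The handle stands open with the loose ring at (105,278); the swing change of +0.37 puts it at about +0.17. Next is the push on the coupons.

```bash
python3 - <<'E'
from mv import *
line(210,.7,27,.1); r.wait(.2); f0=F(); print(tip(),f0)
for x in(195,180,165,150,135,125): line(x,.7,27,.06); print(tip(),F()-f0)
for x in np.arange(124,105,-1):
    line(x,.7,27,.03); f=F()-f0; print(tip(),f)
    if f[0]>8: break
r.wait(.3); print(tip(),F()-f0,r.sense()["clock"])
E
```

```text
[210.1   1.   28. ] [ 0.1  0.  -0.2]
[194.4   0.7  27.1] [-1.1  0.2 -0.3]
[179.5   0.7  26.9] [0.2 1.2 0. ]
[164.4   0.7  27. ] [ 0.1 -0.5 -0.4]
[149.4   0.7  27. ] [-0.1  0.6 -0.8]
[134.4   0.7  27. ] [-1.  -0.1  1.2]
[124.4   0.7  27. ] [-0.9 -0.2  0.5]
[123.9   0.7  27. ] [-0.5 -0.4  0.7]
[123.2   0.7  27. ] [ 1.4 -0.4  0.9]
[122.1   0.7  27. ] [3.2 0.3 0.3]
[121.    0.7  27. ] [2.2 0.3 0.4]
[119.9   0.7  27. ] [2.1 0.  0.9]
[118.9   0.7  27. ] [1.8 0.9 0.1]
[117.9   0.7  27. ] [2.3 0.5 1.1]
[116.9   0.7  27. ] [ 2.3  0.5 -0.8]
[115.9   0.7  27. ] [3.6 1.  0.8]
[114.9   0.7  27. ] [1.8 0.5 0.7]
[114.3   0.7  27. ] [4.9 0.5 1.1]
[114.    0.7  27. ] [7.7 0.6 0.1]
[113.7   0.8  27.1] [11.  -0.8  1.3]
[113.7   0.8  27.1] [11.6  0.6  1.7] 17.8333
```

Contact with the stop came at x≈114 as expected. I'll back off, go to the handle, and look.

```bash
python3 - <<'E'
from mv import *
from snap import crop
line(125,.7,27,.04); line(125,.7,110,.2); line(-104,-104,110,.25); print(r.sense()["clock"],F())
crop("top4","top",235,155,130,80,6); crop("scene4","scene",285,165,110,80,7)
E
```

```text
20.0333 [-0.4 -0.   0.5]
```

View pics/scene4.png

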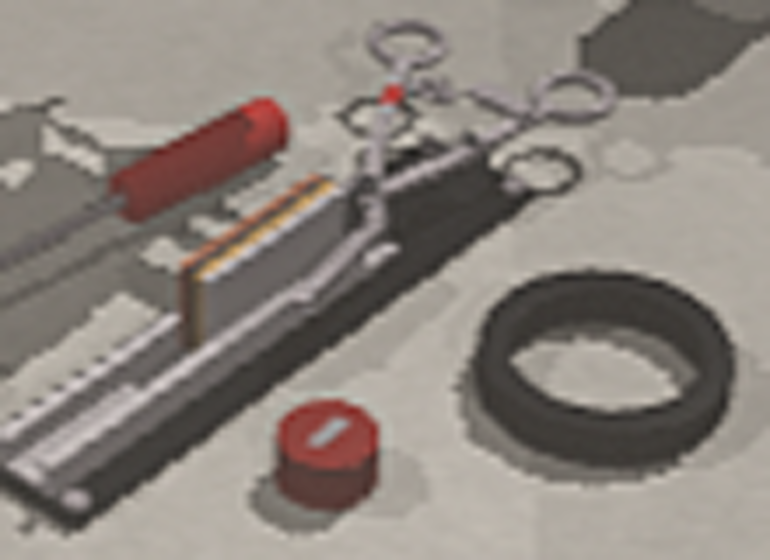

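View pics/top4.png

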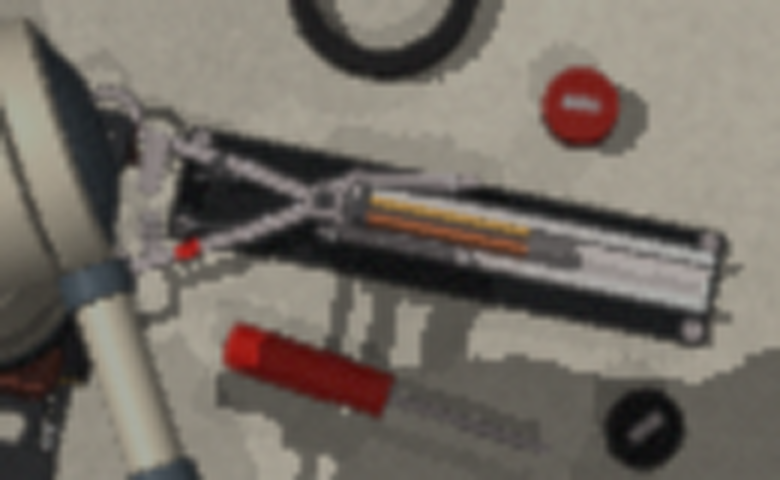

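All four coupons sit between the jaws with their ends level: in the top crop the pack spans (370,200) to (528,245), and in the scene crop the end face is even at (190,275). Now I'll swing the handle in.

```bash
python3 - <<'E'
from mv import *
line(-108,-104,20,.15); r.wait(.2); f0=F(); print(tip(),f0)
line(-108,-80,20,.05); print(tip(),F()-f0)
for y in np.arange(-78,-56,1.):
    line(-108,y,20,.03); f=F()-f0; t=tip(); print(t,f)
    if -f[1]>17.5: break
r.wait(.2); print(tip(),F()-f0,r.sense()["clock"])
E
```

```text
[-108.2 -103.6   21.5] [-0.1 -0.3 -0.6]
[-108.2  -80.    19.5] [-0.7 -4.3  1.4]
[-108.2  -78.3   19.5] [-0.7 -4.6  0.7]
[-108.2  -77.4   19.5] [-1.3 -4.4  0.8]
[-108.3  -76.5   19.5] [-2.3 -4.3 -0.1]
[-108.3  -75.5   19.5] [-1.7 -5.7  0.7]
[-108.3  -74.5   19.5] [-2.  -5.6  1.6]
[-108.3  -73.5   19.5] [-1.9 -5.3  0.1]
[-108.3  -72.5   19.5] [-2.2 -5.1  0.6]
[-108.3  -71.5   19.5] [-2.2 -6.2  0.6]
[-108.3  -70.4   19.5] [-2.6 -5.3  0.3]
[-108.3  -69.4   19.5] [-2.5 -5.   0.6]
[-108.3  -68.5   19.5] [-2.  -4.4  0.8]
[-108.3  -67.6   19.4] [-1.9 -5.5  0.9]
[-108.4  -66.6   19.4] [-2.6 -6.5  0.3]
[-108.6  -65.9   19.3] [-3.7 -6.8  0.6]
[-108.8  -65.2   19.1] [-4.9 -9.   1.5]
[-109.   -64.6   19. ] [ -4.5 -11.4   1.7]
[-109.1  -63.9   18.7] [ -5.3 -12.3   1.4]
[-109.3  -63.2   18.5] [ -6.7 -14.3   0.8]
[-109.5  -62.6   18.3] [ -8. -15.   1.]
[-108.8  -60.4   18.9] [-2.4 -9.8  0.8]
[-108.9  -59.7   18.8] [ -4.5 -10.2   0.7]
[-109.1  -59.    18.6] [ -5.8 -11.5   1.2]
[-109.1  -59.    18.6] [ -4.9 -12.5   0.9] 27.4167
```

```bash
python3 - <<'E'
from mv import *
from swing import band
a=band(np.load("top0.npz")["frame"])[2]; b=band(r.snapshot("top")["frame"]); print("held",b,b[2]-.5507+.17)
for y in(-62,-64,-66,-68,-72): line(-108,y,20,.04); print(tip(),F())
r.wait(.3); b=band(r.snapshot("top")["frame"]); print("free",b,b[2]-.5507+.17,F(),r.sense()["clock"])
E
```

```text
held (array([-69. , -21.9]), 7, np.float64(0.30707260890028315)) -0.0736273910997168
[-108.1  -62.3   19.5] [-1.9 -5.7 -0.6]
[-107.8  -63.5   20.4] [-0.5 -0.5 -0.5]
[-107.9  -65.8   20.3] [ 0.1  0.1 -0.3]
[-108.   -68.1   20.1] [-0.3  0.9  0.7]
[-108.   -72.2   20. ] [0.4 0.  0. ]
free (array([-68.6, -23.7]), 10, np.float64(0.333355039194515)) -0.047344960805484976 [ 0.3 -0.4 -0.1] 29.0917
```

The ratchet holds at -0.05, the first catch. I'll retreat and take a last look.

```bash
python3 - <<'E'
from mv import *
from snap import crop
line(-108,-110,20,.1); line(-108,-110,150,.2); r.wait(.3); print(F(),r.sense()["clock"])
crop("scene5","scene",285,165,110,80,7)
E
```

```text
[ 0.2  0.2 -0.3] 30.725
```

View pics/scene5.png

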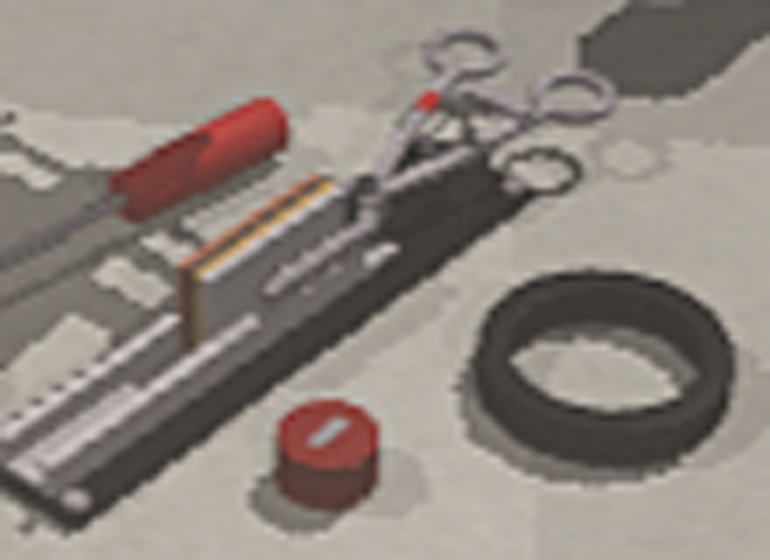

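The pack stands upright and clamped, with its end still at (190,275) and the jaw lying along it from (270,285) to (370,220). The handle is held in and the robot is clear.

```bash
python3 -c "
from station import r
print(r.hand_in())"
```

```text
the job is handed in; nothing more can be done
None
```

I handed the job in at about 31 s on the robot's clock: all four coupons are upright and flush against the stop, and the ratchet holds the handle by itself at the first catch (swing about -0.05). The arm is clear and nothing else looks disturbed; I didn't measure the jaw's clamping force, and the hand-in returned no verdict.

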